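Set the strip gate's eccentric roller by gauge

ROBOT

A 6-joint arm with a two-finger parallel gripper is mounted at the origin on a cart in front of the work surface, level with it; the furniture and walls round the work are solid. World frame = base frame: x ahead of the robot, y to its left, z up, the work surface at z = 0. Lengths are in mm, angles in rad, forces in N, time in s.
With the tool pointing down it reaches from about 425 to 925 mm from the base axis. Payload 12.5 kg.
Tool frame: the origin (TCP) lies midway between the tips of the shut fingers; the grasp point (between the pads) lies 19 mm behind it; z points along the fingers, y is the direction in which the jaws open and shut (so a half turn about z gives the same grasp; the last joint's range is limited). The gripper opens to 85 mm and grips with 20 to 120 N. Pads are 22 mm wide; open, the fingers measure 114 mm over their backs; the gripper's body (76 mm by 85 mm) begins 54 mm behind the grasp point. The pads swing forward as they close: fully open they stand 13 mm farther back than shut.
Start: joints at [1.025, 0.491, 1.559, -0, 1.092, -0.106], TCP at [266.085, 565.547, 231.327] pointing down, gripper open.
Joint ranges: [-3.1, 3.1], [-0.84, 2.19], [0.05, 2.79], [-1.13, 4.28], [0.06, 2.93], [-2.69, 2.69]. Speed limits (rad/s): [2.22, 2.22, 2.79, 3.14, 3.14, 3.14].

INTERFACE

Orientations are given as [roll, pitch, yaw] about the fixed x, y, z axes, in that order (R = Rz(yaw) Ry(pitch) Rx(roll)).
In Python, from station import manip gives the robot as it stands.
- The arm moves only by the tool apply_moves, never from a script. Its argument "increments" is a list of rows, each a list of 6 numbers: the shift along the tool's x, y, z in mm, then the turn, a rotation vector about the tool's x, y, z in rad. In form: [[tx, ty, tz, rx, ry, rz], ...]. A call has 1 to 20 rows; each row is the pose to reach, as a shift and turn from the pose commanded when the call began, along the tool's axes at that moment; what a row does not reach only later rows make up. A row lasts 1/8 s, in which the tool goes at most 62.5 mm and 10.7 degrees, less where a joint would pass 70% of its speed; a pose out of reach is approached as far as the arm can. A call with a gripper value outside its range is refused whole. "gripper" is the finger opening in mm, from 0 to 85.4, set as the call begins (left out, the last holds). The fingers move at their own pace and stop on an object; "newtons" is the grip in N (left out, the last holds). Time passes only in rows, so rows that repeat a pose let the fingers close. It gives the time, the measured TCP pose, the force and the opening at its end, in the units of the state.
- manip.read_state(): the state, without advancing time (a new reading comes with each control period).
- manip.grab_frame(name): name is "scene" or "top" or "wrist"; returns a dict with "frame" (384x512x3 uint8, red, green, blue), "camera_matrix" (3x3 intrinsics, pixels), "dist_coeffs" ([k1, k2, p1, p2, k3] as OpenCV has them; the pictures are not rectified), "R" (3x3) and "t" (3): a world point X has camera coordinates R X + t; the wrist camera has in their place "hand_eye" (4x4, takes a point from camera to tool coordinates, whose origin is the TCP and whose axes are the flange's). Camera axes: x right, y down, z forward; pixel columns grow to the right and rows downward; lengths in mm; the calibration is good to about 2 mm. A picture is of the moment at which its call begins: read the wrist's pose just before it. There is no depth.
- manip.job_done(): hands the job in, once; it reports no verdict.
The state is a dict: "clock": time; "joints": joint angles; "qd": joint speeds; "joint_torque": joint torques, N m; "eef_pos": TCP position; "eef_rot": TCP orientation; "ft_force": force on the tool from outside, world axes, zero at the start; "torque": the same for the moment, N m; "finger_gap": finger opening in mm.
Only numpy, scipy, OpenCV 4.12 (cv2) and the standard library are available. Lean on these libraries where they do the work, as an engineer would, in place of code of your own. Each camera call takes 0.05 s, during which the arm holds its last target.

TASK

On the plywood strip gate, turn the bar-headed eccentric bolt until the gap between its white roller and the fence is about 5 mm wider than the narrow aluminium gauge bar waiting in the gate's entry. Then prove the setting: slide that gauge bar along the fence, without lifting it, through the gap until its nose is up against the aluminium end stop, and leave it there with the bolt still as set.

Things in the scene. Friction and masses are not known exactly. Their poses are not given: they have to be found in the camera images.
- guide_gate: Strip gate fixed to the bench: plywood bed 140 (x) x 270 (y) x 12 mm. Origin: centre of its underside; z up. Lane along y, feed to -y. In its frame, mm: fence (16 tall above the bed) face at x=+40; entry rail (12 tall) face at x=-8, from y=+11 to +131; aluminium end stop (18 tall) across the lane, face at y=-125; eccentric bolt at x=-27, y=-50.
- eccentric (a joint): Bolt angle, rad, counter-clockwise from above, 0 to 3.14; stays where left (0.12 N m friction). Starts 0.25 to 0.95, too narrow. White roller (radius 26 mm, top 25 mm over the bed) is 12 mm off the axis towards the head's pointed end. 0: pointed at the fence (gate's +x), gap 29 mm; 1.57: along the gate's +y, head parallel to the fence, gap 41 mm. Gap in mm = 41 - 12 cos(angle).
- bolt_head (a point): Centre of the bolt's head, on its axis, 61 mm above the bench. Head: dark steel bar 14 mm wide, 26 mm tall (36 to 62 mm above the bed), 64 mm long (32 mm each way from the axis); one end is pointed, with a white line on top. The point's x axis runs along the head to the pointed end.
- gauge_bar_center (a point): Centre of the narrow aluminium gauge bar lying flat in the gate's entry: 36 (x) x 120 (y) x 30 mm tall, 0.2 kg, loose. Round-cornered nose at -y, 60 mm from here; square tail at +y (dark dot on top) can be pushed. Nose on the end stop: this point is at y=-65 mm in the gate's frame, the tail clear of the roller. (The broader, shorter bar on the bench is not needed.)

How it is judged:
By the outcome, as a careful person would: the job done as asked, in the order asked, and still so for the second after the job is handed in, with the robot touching nothing.
It also fails if it takes over 45 s, if anything falls off the work surface, if the arm or the gripper's body presses on something with over 40 N, if the wrist force passes 120 N, or if a joint passes its speed limit or range.

## Working session

There is one attempt and no reset: what is moved stays moved. The work goes in short steps, Python scripts to look and compute and a tool call to move; the robot and the scene stay as the last step left them, time stands still between calls to the robot, and variables do not carry over. Pictures are saved under pics/ and viewed, and the job is handed in when it is done.

Besides the shell and the picture viewer there is one more tool, called after "Call:" as name([rows], argument=value, ...), one row to a line, values as JSON. apply_moves: Moves the arm, as the interface text tells. Its arguments: {"type":"object","properties":{"increments":{"type":"array","items":{"type":"array","items":{"type":"number"}}},"gripper":{"type":"number"},"newtons":{"type":"number"}},"required":["increments"]}

```bash
mkdir -p pics; ls
python3 - <<'E'
from station import manip
import cv2, pickle
s=manip.read_state();print(s)
d={}
for n in("scene","top","wrist"):
    f=manip.grab_frame(n);d[n]=f
    cv2.imwrite(f"pics/a_{n}.png",cv2.cvtColor(f["frame"],cv2.COLOR_RGB2BGR))
    print(n,{k:v for k,v in f.items() if k!="frame"})
pickle.dump((s,d),open("a.pkl","wb"))
E
```

```text
pics
{'clock': 0.0, 'joints': array([ 1.02540351e+00,  4.91573892e-01,  1.55945873e+00, -1.63581200e-05,
        1.09168845e+00, -1.05540472e-01]), 'qd': array([-9.46895200e-04,  6.68492238e-04,  6.00720194e-05,  1.06882539e-03,
       -1.72517781e-04,  1.01223672e-03]), 'joint_torque': array([-4.22409241e-03, -6.18450665e+01, -2.61581093e+01, -2.86221257e-04,
        4.20464377e-03,  2.46740211e-05]), 'eef_pos': array([265.95940956, 565.3378853 , 230.71563654]), 'eef_rot': array([-3.14046899e+00, -1.04445221e-04,  2.70174780e+00]), 'ft_force': array([-0.09883073, -0.63200288,  0.04706583]), 'torque': array([ 0.02585819, -0.0176542 ,  0.04913408]), 'finger_gap': 85.40504325467165}
scene {'camera_matrix': array([[490.50507238,   0.        , 255.73644969],
       [  0.        , 490.50507238, 195.4006833 ],
       [  0.        ,   0.        ,   1.        ]]), 'dist_coeffs': array([-0.00242176,  0.        ,  0.        ,  0.        ,  0.        ]), 'R': array([[ 0.79354472, -0.60840751,  0.01127316],
       [-0.40586398, -0.54298905, -0.73514442],
       [ 0.45338859,  0.5787946 , -0.6778
[... 457 characters left out ...]
97023, -0.97769377]]), 't': array([ 83.52350543, 560.85002486, 812.40686002])}
wrist {'camera_matrix': array([[267.29566563,   0.        , 256.7775888 ],
       [  0.        , 267.29566563, 190.57868048],
       [  0.        ,   0.        ,   1.        ]]), 'dist_coeffs': array([-0.01020704,  0.        ,  0.        ,  0.        ,  0.        ]), 'hand_eye': array([[-1.02447989e-03, -9.59026855e-01, -2.83313329e-01,
         7.27843741e+01],
       [ 9.99999050e-01, -1.24367428e-03,  5.93823515e-04,
         6.69451466e-01],
       [-9.21842199e-04, -2.83312451e-01,  9.59027218e-01,
        -1.42785404e+02],
       [ 0.00000000e+00,  0.00000000e+00,  0.00000000e+00,
         1.00000000e+00]])}
```

View pics/a_scene.png

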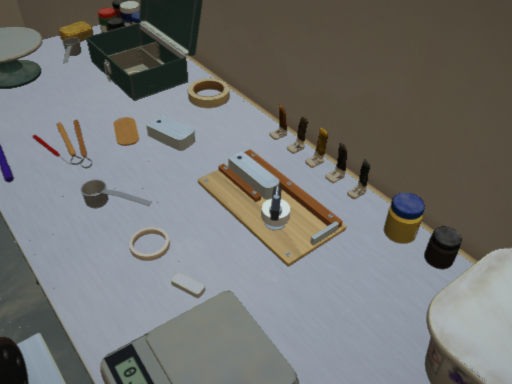

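View pics/a_top.png

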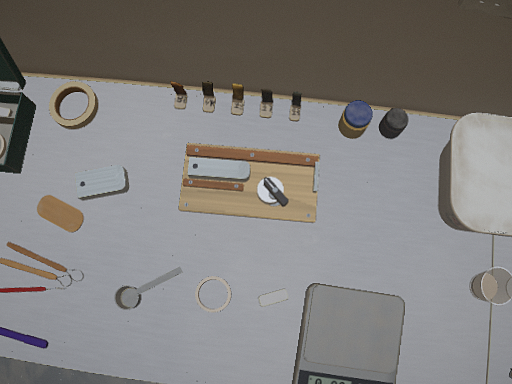

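View pics/a_wrist.png

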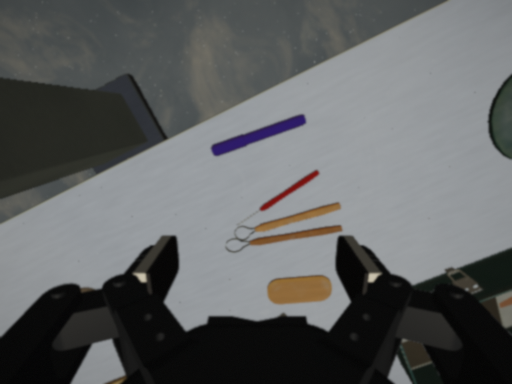

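Run:
```python
import cv2
a=cv2.imread("pics/a_top.png")[135:230,170:330]
cv2.imwrite("pics/z_top.png",cv2.resize(a,None,fx=5,fy=5,interpolation=cv2.INTER_CUBIC))
a=cv2.imread("pics/a_scene.png")[140:270,190:350]
cv2.imwrite("pics/z_scene.png",cv2.resize(a,None,fx=4.5,fy=4.5,interpolation=cv2.INTER_CUBIC))
```

```text
(no output)
```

View pics/z_top.png

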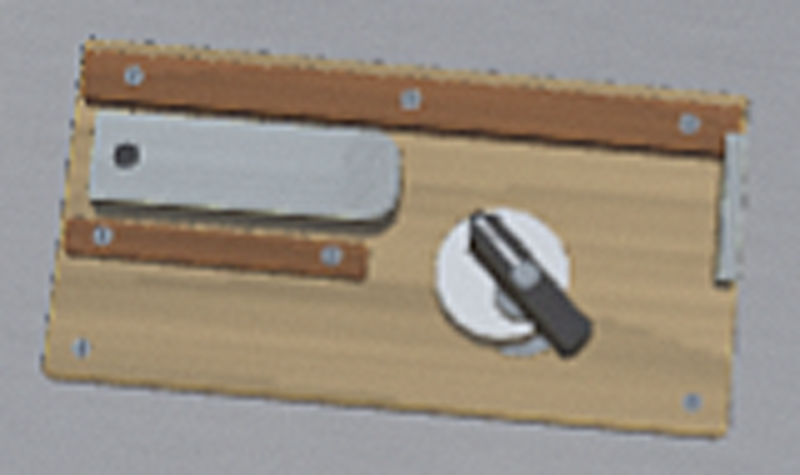

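View pics/z_scene.png

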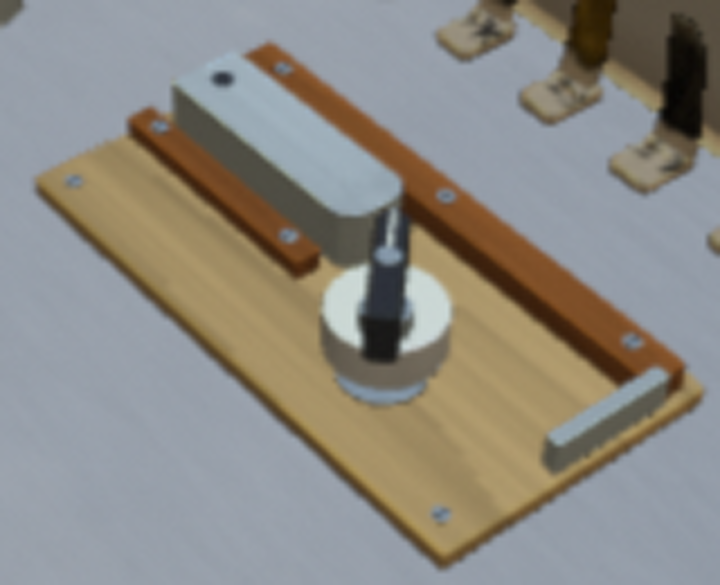

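```bash
cat > h.py <<'E'
import numpy as np, cv2, pickle
from scipy.optimize import least_squares
def proj(f,P):
    return cv2.projectPoints(np.array(P,float).reshape(-1,1,3),cv2.Rodrigues(f["R"])[0],f["t"],f["camera_matrix"],f["dist_coeffs"])[0].reshape(-1,2)
def ray(f,uv):
    n=cv2.undistortPoints(np.array(uv,float).reshape(-1,1,2),f["camera_matrix"],f["dist_coeffs"]).reshape(-1,2)
    d=np.c_[n,np.ones(len(n))]@f["R"]; return -f["R"].T@f["t"],d
def atz(f,uv,z):
    c,d=ray(f,uv); return c+d*((z-c[2])/d[:,2])[:,None]
def g2w(p,P):
    c,s=np.cos(p[2]),np.sin(p[2]);P=np.array(P,float).reshape(-1,3)
    return np.c_[p[0]+c*P[:,0]-s*P[:,1],p[1]+s*P[:,0]+c*P[:,1],P[:,2]]
def w2g(p,P):
    c,s=np.cos(p[2]),np.sin(p[2]);P=np.array(P,float).reshape(-1,3);x=P[:,0]-p[0];y=P[:,1]-p[1]
    return np.c_[c*x+s*y,-s*x+c*y,P[:,2]]
E
python3 - <<'E'
from h import *
s,d=pickle.load(open("a.pkl","rb"))
zt=lambda L:(np.array(L,float)+.5)/5-.5+[170,135]
zs=lambda L:(np.array(L,float)+.5)/4.5-.5+[190,140]
G3=[[70,135,12],[-70,135,12],[-70,-135,12],[70,-135,12]]
T=zt([[88,40],[44,374],[724,436],[747,98]])
S=zs([[36,183],[443,558],[702,390]])
print(atz(d["top"],T,12).round(1)); print(atz(d["scene"],S,12).round(1))
def res(p,w=(1,1)): return np.r_[w[0]*(proj(d["top"],g2w(p,G3))-T).ravel(),w[1]*(proj(d["scene"],g2w(p,G3[1:]))-S).ravel()]
for w in((1,1),(1,0),(0,1)):
    r=least_squares(res,[600,0,0],args=(w,)); print(w,r.x,r.fun.round(2))
    if w==(1,1):p=r.x
np.save("gate.npy",p)
f=d["top"]
print("bolt",w2g(p,atz(f,zt([[523,273]]),74)).round(1), "world",g2w(p,[[-27,-50,74]]))
# head tip, rear corners top z=74
H=w2g(p,atz(f,zt([[478,212],[591,325],[572,350]]),74)); print("head",H.round(1))
B=w2g(p,atz(f,zt([[97,112],[90,200],[385,130],[127,155],[360,215]]),42));print("bar",B.round(1))
print("dot scene",w2g(p,atz(d["scene"],zs([[222,79],[172,88],[232,52]]),42)).round(1))
E
```

```text
[[652.8 300.3  12. ]
 [514.9 297.9  12. ]
 [519.7  31.   12. ]
 [657.7  33.2  12. ]]
[[512.1 295.3  12. ]
 [518.4  29.5  12. ]
 [655.2  32.9  12. ]]
(1, 1) [5.85718840e+02 1.65620579e+02 1.75861820e-02] [-0.72 -0.31 -0.85  0.66  0.73  0.91  0.68 -0.1  -0.58 -1.34 -0.11  0.11
  1.58 -0.36]
(1, 0) [5.86399496e+02 1.65624919e+02 1.78915793e-02] [-0.69 -0.61 -0.8   0.35  0.77  0.55  0.7  -0.45 -0.   -0.    0.   -0.
  0.   -0.  ]
(0, 1) [5.84635432e+02 1.65357476e+02 1.97662988e-02] [-0.    0.   -0.    0.    0.    0.    0.    0.   -1.06 -0.95 -0.31  0.49
  1.31 -0.13]
bolt [[-25.2 -48.9  74. ]] world [[559.60227839 115.15350843  74.        ]]
head [[ -3.7 -30.4  74. ]
 [-42.3 -75.3  74. ]
 [-52.2 -69.1  74. ]]
bar [[ 30.9 120.6  42. ]
 [ -4.4 118.8  42. ]
 [ 33.8   8.5  42. ]
 [ 14.8 106.8  42. ]
 [ -0.8  14.7  42. ]]
dot scene [[ 13.7 109.1  42. ]
 [ -7.3 117.3  42. ]
 [ 28.9 121.8  42. ]]
```

```bash
cat >> h.py <<'E'
from scipy.spatial.transform import Rotation as Ro
def inc(p0,yaw0,p1,yaw1):
    R0=Ro.from_euler("xyz",[np.pi,0,yaw0]).as_matrix()
    return (R0.T@(np.array(p1,float)-p0)).round(1), round(-(yaw1-yaw0),3)
E
python3 - <<'E'
from h import *
print(inc([266.1,565.5,231.3],2.702,[560.3,115.5,150],0.785))
E
```

```text
(array([-457.7, -282. ,   81.3]), 1.917)
```

Call:
apply_moves([
  [-38, -23.5, 0, 0, 0, 0.16],
  [-76, -47, 0, 0, 0, 0.32],
  [-114, -70.5, 0, 0, 0, 0.48],
  [-152, -94, 0, 0, 0, 0.64],
  [-190.5, -117.5, 0, 0, 0, 0.8],
  [-228.5, -141, 0, 0, 0, 0.96],
  [-267, -164.5, 10, 0, 0, 1.12],
  [-305, -188, 20, 0, 0, 1.28],
  [-343, -211.5, 30, 0, 0, 1.44],
  [-381.5, -235, 45, 0, 0, 1.6],
  [-419.5, -258.5, 65, 0, 0, 1.76],
  [-457.7, -282, 81.3, 0, 0, 1.917],
  [-457.7, -282, 81.3, 0, 0, 1.917],
  [-457.7, -282, 81.3, 0, 0, 1.917],
], gripper=50, newtons=30)

```text
clock: 1.9
eef_pos: [559.9, 115.7, 150.0]
eef_rot: [-3.141, 0.0, 0.786]
ft_force: [-0.1, 0.5, 0.9]
finger_gap: 50.2
```

```bash
cat > look.py <<'E'
import sys
from h import *
from station import manip
n=sys.argv[1]
s=manip.read_state(); d={}
for c in sys.argv[2:]:
    f=manip.grab_frame(c);d[c]=f
    if c=="wrist":
        T=np.eye(4);T[:3,:3]=Ro.from_euler("xyz",s["eef_rot"]).as_matrix();T[:3,3]=s["eef_pos"]
        M=np.linalg.inv(T@f["hand_eye"]);f["R"]=M[:3,:3];f["t"]=M[:3,3]
    cv2.imwrite(f"pics/{n}_{c}.png",cv2.cvtColor(f["frame"],cv2.COLOR_RGB2BGR))
pickle.dump((s,d),open(n+".pkl","wb"))
print(s["clock"],s["eef_pos"].round(1),s["eef_rot"].round(3),s["ft_force"].round(1),s["joints"].round(2),s["finger_gap"])
E
python3 look.py b wrist
python3 - <<'E'
import cv2
a=cv2.imread("pics/b_wrist.png");cv2.imwrite("pics/b2.png",cv2.resize(a,(768,576),interpolation=cv2.INTER_CUBIC))
E
```

```text
1.9 [559.9 115.7 150. ] [-3.141  0.     0.786] [-0.1  0.5  0.9] [0.09 0.51 1.78 0.   0.85 0.87] 50.17712178360651
```

View pics/b2.png

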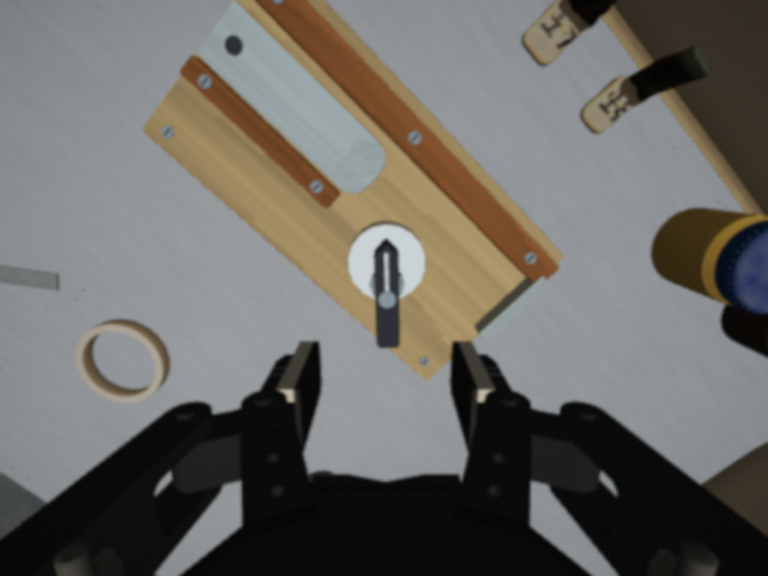

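Run:
```python
from h import *
s,d=pickle.load(open("b.pkl","rb"));f=d["wrist"];p=np.load("gate.npy")
z=lambda L:(np.array(L,float)+.5)/1.5-.5
H=atz(f,z([[386,239],[387,299],[388.5,346.5]]),74);print(H.round(1));v=H[0]-H[2];print(np.arctan2(v[1],v[0]), np.hypot(v[0],v[1]),(H[0]+H[2])/2)
C=atz(f,z([[146,129],[428,379]]),12);print(C.round(1),w2g(p,C).round(1))
B=w2g(p,atz(f,z([[233,45],[372,192],[385,155],[200,50]]),42));print(B.round(1))
```

```text
[[584.1 141.   74. ]
 [559.9 116.   74. ]
 [539.5  94.3  74. ]]
0.8081470568059369 64.5067560911052 [561.81874521 117.66134004  74.        ]
[[516.7 296.8  12. ]
 [521.6  32.   12. ]] [[ -66.7  132.4   12. ]
 [ -66.4 -132.5   12. ]]
[[ 13.3 108.5  42. ]
 [  8.9  -2.2  42. ]
 [ 29.9   7.   42. ]
 [ -1.4 120.3  42. ]]
```

Call:
apply_moves([
  [0, 0, 40, 0, 0, 0],
  [0, 0, 75, 0, 0, 0],
  [0, 0, 95, 0, 0, 0],
  [0, 0, 104, 0, 0, 0],
  [0, 0, 104, 0, 0, 0],
])

```text
clock: 2.58
eef_pos: [560.0, 116.2, 46.3]
eef_rot: [-3.142, -0.0, 0.786]
ft_force: [-0.7, 0.5, 0.3]
finger_gap: 49.9
```

Call:
apply_moves([
  [0, 0, 0, 0, 0, 0],
  [0, 0, 0, 0, 0, 0],
  [0, 0, 0, 0, 0, 0],
  [0, 0, 0, 0, 0, 0],
], gripper=8, newtons=30)

```text
clock: 3.08
eef_pos: [560.8, 115.6, 47.9]
eef_rot: [3.14, -0.002, 0.785]
ft_force: [-3.1, -0.7, 16.3]
finger_gap: 13.6
```

```bash
python3 look.py c wrist
```

```text
3.075 [560.8 115.6  47.9] [ 3.14e+00 -2.00e-03  7.85e-01] [-3.1 -0.7 16.3] [0.09 0.66 1.85 0.   0.63 0.87] 13.566793362852668
```

View pics/c_wrist.png

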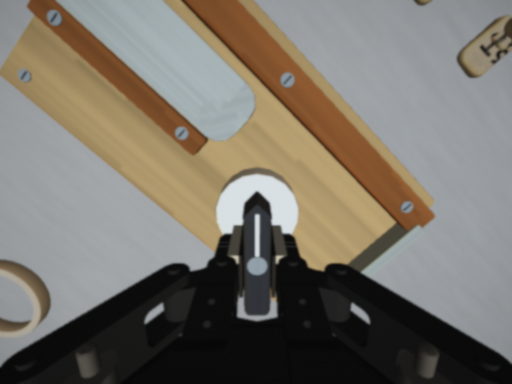

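Call:
apply_moves([
  [0, 0, -1, 0, 0, 0],
  [0, 0, -1, 0, 0, -0.1],
  [0, 0, -1, 0, 0, -0.2],
  [0, 0, -1, 0, 0, -0.3],
  [0, 0, -1, 0, 0, -0.4],
  [0, 0, -1, 0, 0, -0.5],
  [0, 0, -1, 0, 0, -0.6],
  [0, 0, -1, 0, 0, -0.7],
  [0, 0, -1, 0, 0, -0.78],
  [0, 0, -1, 0, 0, -0.803],
  [0, 0, -1, 0, 0, -0.803],
  [0, 0, -1, 0, 0, -0.803],
])

```text
clock: 4.62
eef_pos: [560.4, 115.7, 48.1]
eef_rot: [3.141, -0.0, 1.588]
ft_force: [-2.2, 1.2, 8.1]
finger_gap: 13.2
```

```bash
python3 look.py d wrist top
python3 - <<'E'
import cv2
a=cv2.imread("pics/d_wrist.png");cv2.imwrite("pics/d2.png",cv2.resize(a,(768,576),interpolation=cv2.INTER_CUBIC))
E
```

```text
4.625 [560.4 115.7  48.1] [ 3.141 -0.     1.588] [-2.2  1.2  8.1] [0.09 0.66 1.85 0.   0.63 0.07] 13.210268248030385
```

View pics/d2.png

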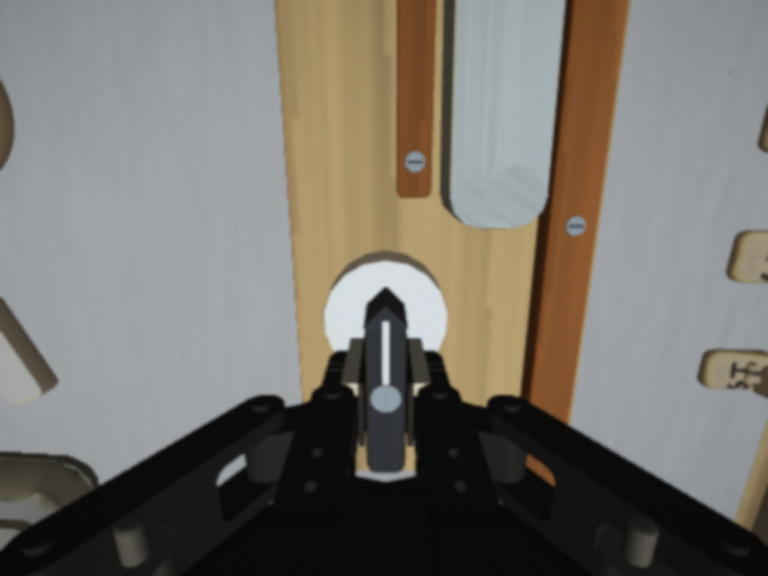

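Call:
apply_moves([
  [0, 0, 0, 0, 0, 0],
  [0, 0, 0, 0, 0, 0],
  [0, 0, 0, 0, 0, 0],
  [0, 0, -15, 0, 0, 0],
  [0, 0, -60, 0, 0, 0],
  [0, 0, -105, 0, 0, 0],
  [0, 0, -105, 0, 0, 0],
  [0, 0, -105, 0, 0, 0],
], gripper=40)

```text
clock: 5.72
eef_pos: [559.9, 115.5, 152.2]
eef_rot: [3.141, -0.0, 1.588]
ft_force: [-1.1, -0.2, 0.1]
finger_gap: 39.9
```

```bash
python3 look.py e wrist
python3 - <<'E'
import cv2
a=cv2.imread("pics/e_wrist.png");cv2.imwrite("pics/e2.png",cv2.resize(a,(768,576),interpolation=cv2.INTER_CUBIC))
E
```

```text
5.725 [559.9 115.5 152.2] [ 3.141 -0.     1.588] [-1.1 -0.2  0.1] [0.09 0.51 1.78 0.   0.86 0.07] 39.93318601159773
```

View pics/e2.png

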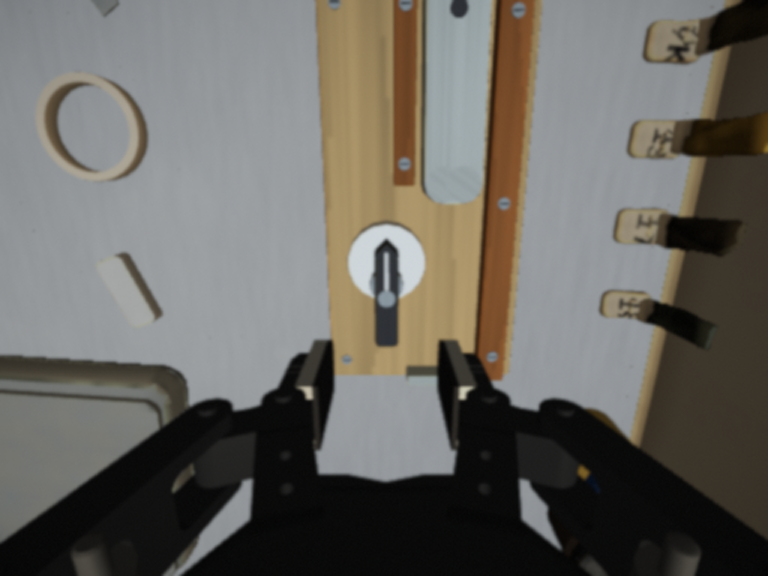

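Run:
```python
from h import *
s,d=pickle.load(open("e.pkl","rb"));f=d["wrist"];p=np.load("gate.npy")
z=lambda L:(np.array(L,float)+.5)/1.5-.5
H=atz(f,z([[386.5,239],[386.5,299],[386.5,346.5]]),74);v=H[0]-H[2];print(H.round(1),np.arctan2(v[1],v[0]),np.hypot(*v[:2]))
E_=atz(f,z([[318,0],[335,375],[509,374],[348,358],[334,2]]),12);print(w2g(p,E_).round(1))
v=E_[0]-E_[1];print("gate +y dir",np.arctan2(v[1],v[0]))
S=atz(f,z([[518,10],[504,204],[492,357]]),28);v=S[0]-S[2];print("fence",S.round(1),np.arctan2(v[1],v[0]))
B=atz(f,z([[459,8],[424,185],[484,185],[452,204],[425,0],[493,0]]),42);print("bar",w2g(p,B).round(1))
```

```text
[[559.6 150.7  74. ]
 [560.2 115.6  74. ]
 [560.7  85.5  74. ]] 1.5875291828256275 65.13901547624903
[[ -67.9  122.2   12. ]
 [ -66.9 -132.9   12. ]
 [  70.2 -132.4   12. ]
 [ -56.2 -118.2   12. ]
 [ -58.2  121.1   12. ]]
gate +y dir 1.5924957594101494
fence [[633.9 278.   28. ]
 [636.5 167.2  28. ]
 [638.6  56.9  28. ]] 1.5923557374715365
bar [[ 13.6 107.8  42. ]
 [ -3.3  13.4  42. ]
 [ 33.5  13.3  42. ]
 [ 14.4   1.9  42. ]
 [ -5.2 111.6  42. ]
 [ 32.  111.7  42. ]]
```

Call:
apply_moves([
  [40, -4, 0, 0, 0, 0],
  [80, -4, 0, 0, 0, 0],
  [112, -4, 10, 0, 0, 0],
  [112, -4, 60, 0, 0, 0],
  [112, -4, 100, 0, 0, 0],
  [112, -4, 120, 0, 0, 0],
  [112, -4, 120, 0, 0, 0],
], gripper=0)

```text
clock: 6.65
eef_pos: [553.0, 227.1, 29.6]
eef_rot: [-3.137, 0.001, 1.588]
ft_force: [0.4, -0.0, -0.2]
finger_gap: 0.2
```

```bash
python3 look.py f wrist
```

```text
6.65 [553.  227.1  29.6] [-3.137e+00  1.000e-03  1.588e+00] [ 0.4 -0.  -0.2] [0.28 0.71 1.79 0.   0.65 0.26] 0.22742084699848503
```

View pics/f_wrist.png

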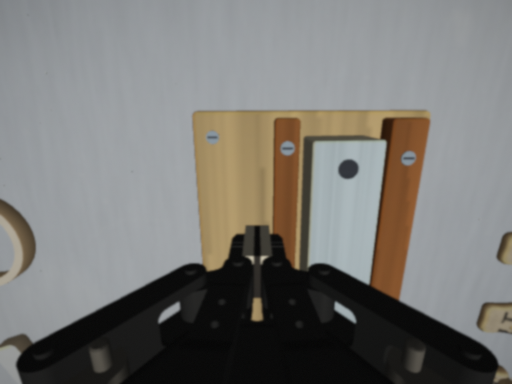

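Call:
apply_moves([
  [0, 4, 0, 0, 0, 0],
  [0, 7, 0, 0, 0, 0],
  [0, 9, 0, 0, 0, 0],
  [0, 11, 0, 0, 0, 0],
  [0, 13, 0, 0, 0, 0],
  [0, 15, 0, 0, 0, 0],
  [0, 17, 0, 0, 0, 0],
  [0, 17, 0, 0, 0, 0],
])

```text
clock: 7.7
eef_pos: [571.4, 227.8, 32.0]
eef_rot: [3.141, -0.0, 1.588]
ft_force: [-0.0, 0.5, 0.2]
finger_gap: 0.2
```

```bash
python3 look.py g wrist
```

```text
7.7 [571.4 227.8  32. ] [ 3.141 -0.     1.588] [-0.   0.5  0.2] [0.27 0.73 1.74 0.   0.67 0.25] 0.1991502445865996
```

View pics/g_wrist.png

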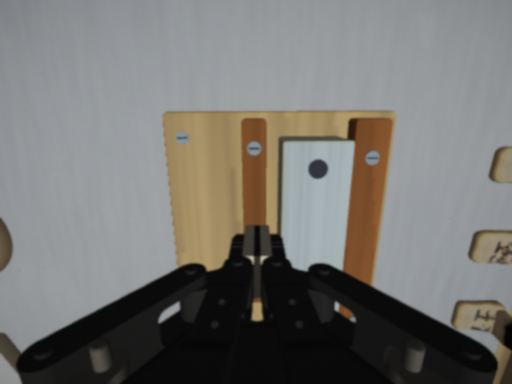

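Call:
apply_moves([
  [0, 2, 0, 0, 0, 0],
  [0, 4, 0, 0, 0, 0],
  [0, 5, 0, 0, 0, 0],
  [0, 5, 0, 0, 0, 0],
])

```text
clock: 8.25
eef_pos: [576.1, 227.8, 31.9]
eef_rot: [-3.141, 0.0, 1.588]
ft_force: [-2.1, -0.7, 0.6]
finger_gap: -0.1
```

```bash
python3 look.py g2 wrist
```

```text
8.25 [576.1 227.8  31.9] [-3.141  0.     1.588] [-2.1 -0.7  0.6] [0.27 0.73 1.73 0.   0.68 0.25] -0.1271292245961779
```

View pics/g2_wrist.png

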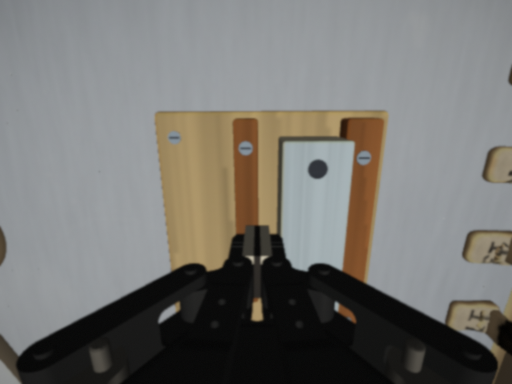

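Call:
apply_moves([
  [0, 1, 0, 0, 0, 0],
  [0, 2, 0, 0, 0, 0],
  [0, 3, 0, 0, 0, 0],
  [0, 3, 0, 0, 0, 0],
])

```text
clock: 8.8
eef_pos: [576.7, 227.7, 31.8]
eef_rot: [-3.136, 0.001, 1.588]
ft_force: [-14.6, -0.9, 6.8]
finger_gap: -0.2
```

```bash
python3 look.py g3 wrist;python3 - <<'E'
import cv2
a=cv2.imread("pics/g3_wrist.png");cv2.imwrite("pics/g4.png",cv2.resize(a[90:300,130:430],None,fx=2.6,fy=2.6,interpolation=cv2.INTER_CUBIC))
E
```

```text
8.8 [576.7 227.7  31.8] [-3.136e+00  1.000e-03  1.588e+00] [-14.6  -0.9   6.8] [0.27 0.73 1.73 0.   0.69 0.25] -0.1751073422362218
```

View pics/g4.png

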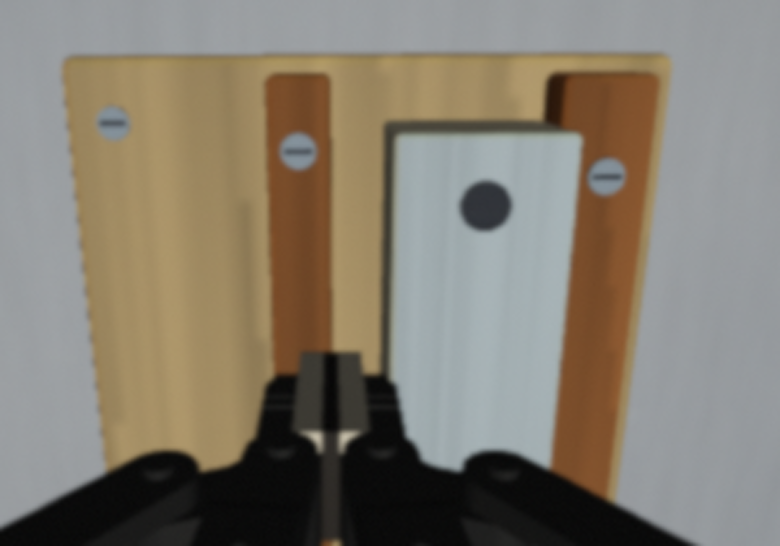

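Call:
apply_moves([
  [0, -5, 0, 0, 0, 0],
  [0, -12, 0, 0, 0, 0],
  [0, -12, -35, 0, 0, 0],
  [20, 0, -65, 0, 0, 0],
  [60, 20, -65, 0, 0, 0],
  [88, 28, -65, 0, 0, 0],
  [88, 28, -65, 0, 0, 0],
  [88, 28, -25, 0, 0, 0],
  [88, 28, 0, 0, 0, 0],
  [88, 28, 4, 0, 0, 0],
  [88, 28, 4, 0, 0, 0],
])

```text
clock: 10.22
eef_pos: [606.0, 315.9, 28.6]
eef_rot: [3.141, -0.0, 1.587]
ft_force: [0.3, 0.3, 0.8]
finger_gap: 0.1
```

```bash
python3 look.py i wrist top;python3 - <<'E'
import cv2
a=cv2.imread("pics/i_top.png");cv2.imwrite("pics/i2.png",cv2.resize(a[110:240,150:340],None,fx=4,fy=4,interpolation=cv2.INTER_CUBIC))
E
```

```text
10.225 [606.  315.9  28.6] [ 3.141 -0.     1.587] [0.3 0.3 0.8] [0.38 0.8  1.56 0.   0.78 0.37] 0.10446616559256608
```

View pics/i2.png

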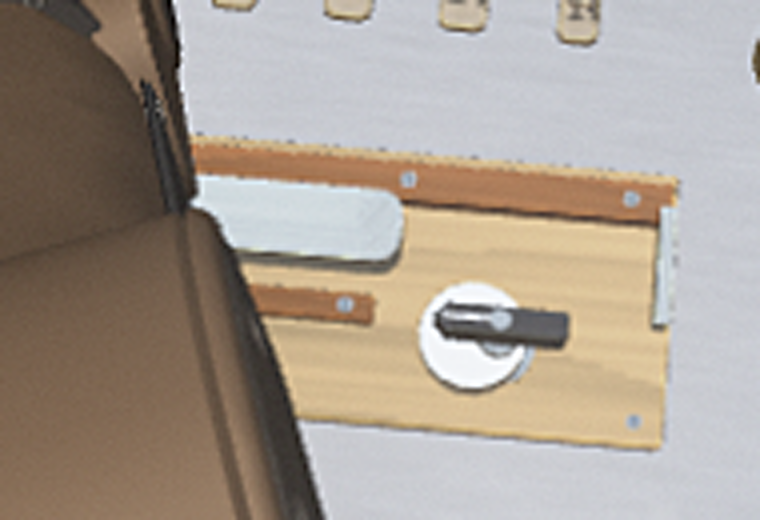

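View pics/i_wrist.png

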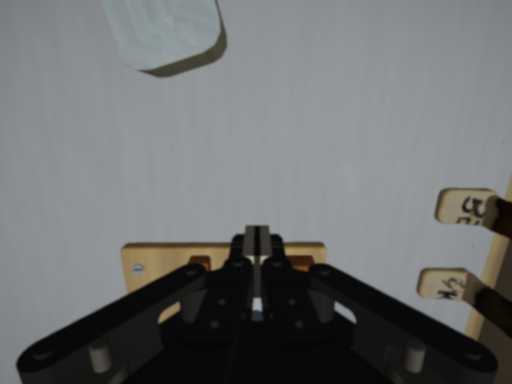

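Call:
apply_moves([
  [-8, 0, 0, 0, 0, 0],
  [-13, 0, 0, 0, 0, 0],
  [-17, 0, 0, 0, 0, 0],
  [-21, 0, 0, 0, 0, 0],
  [-26, 0, 0, 0, 0, 0],
  [-32, 0, 0, 0, 0, 0],
  [-38, 0, 0, 0, 0, 0],
  [-44, 0, 0, 0, 0, 0],
  [-50, 0, 0, 0, 0, 0],
  [-54, 0, 0, 0, 0, 0],
  [-57, 0, 0, 0, 0, 0],
  [-57, 0, 0, 0, 0, 0],
])

```text
clock: 11.82
eef_pos: [606.7, 259.0, 27.9]
eef_rot: [-3.141, 0.0, 1.588]
ft_force: [0.7, 0.1, 0.3]
finger_gap: -0.2
```

```bash
python3 look.py j top;python3 - <<'E'
import cv2
a=cv2.imread("pics/j_top.png");cv2.imwrite("pics/j2.png",cv2.resize(a[110:240,150:340],None,fx=4,fy=4,interpolation=cv2.INTER_CUBIC))
E
```

```text
11.825 [606.7 259.   27.9] [-3.141  0.     1.588] [0.7 0.1 0.3] [ 0.3   0.78  1.63 -0.    0.74  0.29] -0.16501663366758457
```

View pics/j2.png

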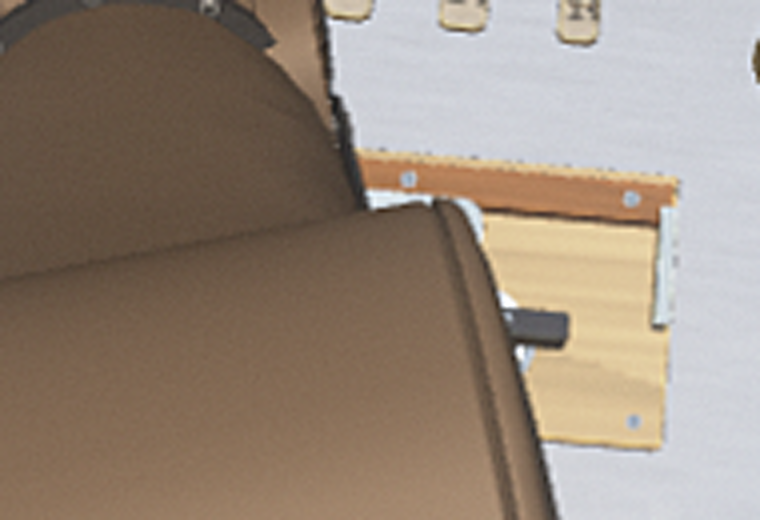

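Call:
apply_moves([
  [-4, 0, 0, 0, 0, 0],
  [-9, 0, 0, 0, 0, 0],
  [-15, 0, 0, 0, 0, 0],
  [-21, 0, 0, 0, 0, 0],
  [-27, 0, 0, 0, 0, 0],
  [-33, 0, 0, 0, 0, 0],
  [-39, 0, 0, 0, 0, 0],
  [-45, 0, 0, 0, 0, 0],
  [-51, 0, 0, 0, 0, 0],
  [-57, 0, 0, 0, 0, 0],
  [-63, 0, 0, 0, 0, 0],
  [-69, 0, 0, 0, 0, 0],
  [-74, 0, 0, 0, 0, 0],
  [-78, 0, 0, 0, 0, 0],
  [-78, 0, 0, 0, 0, 0],
])

```text
clock: 13.75
eef_pos: [608.1, 181.0, 28.1]
eef_rot: [3.141, -0.0, 1.587]
ft_force: [0.5, -0.5, 0.4]
finger_gap: 0.4
```

```bash
python3 look.py k top scene;python3 - <<'E'
import cv2
a=cv2.imread("pics/k_top.png");b=cv2.imread("pics/k_scene.png")
r=lambda q:cv2.resize(q,(760,520) ,interpolation=cv2.INTER_CUBIC)
import numpy as np
cv2.imwrite("pics/k2.png",cv2.resize(np.vstack([a[110:240,150:340],b[140:270,180:370]]),None,fx=2.3,fy=2.3,interpolation=cv2.INTER_CUBIC))
E
```

```text
13.75 [608.1 181.   28.1] [ 3.141 -0.     1.587] [ 0.5 -0.5  0.4] [ 0.19  0.75  1.69 -0.    0.7   0.17] 0.41149969557509086
```

View pics/k2.png

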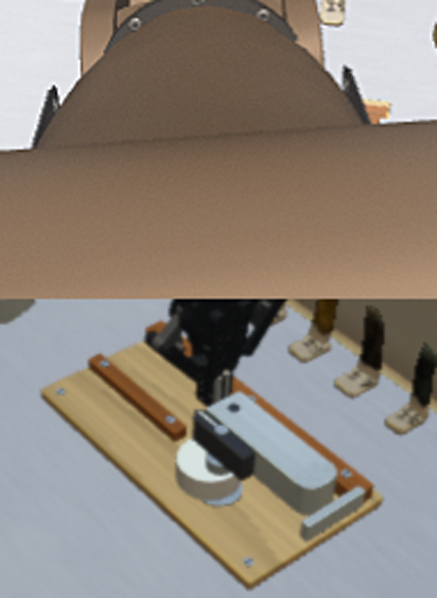

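Call:
apply_moves([
  [-2, 0, 0, 0, 0, 0],
  [-4, 0, 0, 0, 0, 0],
  [-6, 0, 0, 0, 0, 0],
  [-7, 0, 0, 0, 0, 0],
  [-8, 0, 0, 0, 0, 0],
  [-8, 0, 0, 0, 0, 0],
])

```text
clock: 14.6
eef_pos: [608.2, 173.2, 28.0]
eef_rot: [-3.142, 0.0, 1.588]
ft_force: [-0.4, -0.1, -0.1]
finger_gap: 0.1
```

Call:
apply_moves([
  [-1, 0, 0, 0, 0, 0],
  [-2, 0, 0, 0, 0, 0],
  [-3, 0, 0, 0, 0, 0],
  [-3, 0, 0, 0, 0, 0],
])

```text
clock: 15.1
eef_pos: [608.4, 172.0, 28.3]
eef_rot: [3.14, -0.002, 1.588]
ft_force: [-1.4, 12.7, 2.3]
finger_gap: -0.2
```

```bash
python3 look.py m scene;python3 - <<'E'
import cv2
b=cv2.imread("pics/m_scene.png")
cv2.imwrite("pics/m2.png",cv2.resize(b[170:270,230:350],None,fx=5.5,fy=5.5,interpolation=cv2.INTER_CUBIC))
E
```

```text
15.1 [608.4 172.   28.3] [ 3.140e+00 -2.000e-03  1.588e+00] [-1.4 12.7  2.3] [0.17 0.75 1.7  0.   0.69 0.15] -0.16123793011889423
```

View pics/m2.png

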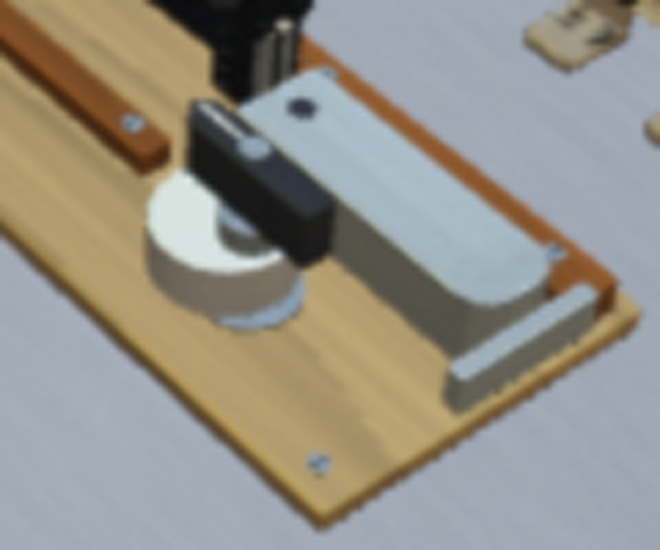

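Call:
apply_moves([
  [1, 0, 0, 0, 0, 0],
  [4, 0, 0, 0, 0, 0],
  [12, 0, 0, 0, 0, 0],
  [22, 0, 0, 0, 0, 0],
  [30, 0, -20, 0, 0, 0],
  [50, 0, -70, 0, 0, 0],
  [50, -20, -130, 0, 0, 0],
  [50, -60, -150, 0, 0, 0],
  [50, -100, -150, 0, 0, 0],
  [50, -140, -150, 0, 0, 0],
  [50, -150, -150, 0, 0, 0],
  [50, -150, -150, 0, 0, 0],
])

```text
clock: 16.65
eef_pos: [457.7, 218.2, 178.4]
eef_rot: [3.141, -0.0, 1.588]
ft_force: [0.5, -0.5, -0.2]
finger_gap: -0.5
```

```bash
python3 look.py n scene top wrist;python3 - <<'E'
import cv2,numpy as np
a=cv2.imread("pics/n_top.png");b=cv2.imread("pics/n_scene.png")
cv2.imwrite("pics/n2.png",cv2.resize(np.hstack([a[120:240,200:330],b[160:280,230:360]]),None,fx=3,fy=3,interpolation=cv2.INTER_CUBIC))
E
```

```text
16.65 [457.7 218.2 178.4] [ 3.141 -0.     1.588] [ 0.5 -0.5 -0.2] [0.31 0.39 1.91 0.   0.84 0.3 ] -0.4797516045094218
```

View pics/n2.png

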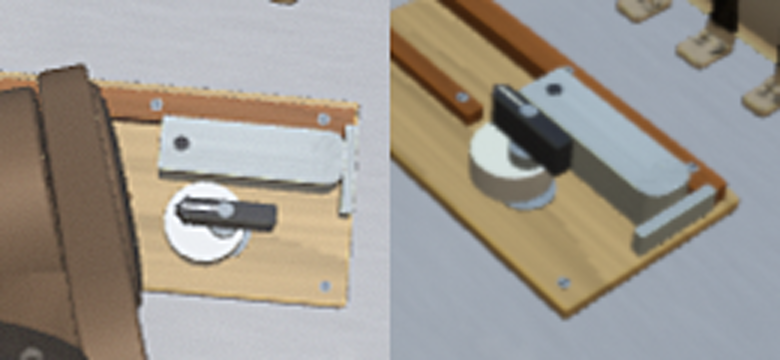

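View pics/n_wrist.png

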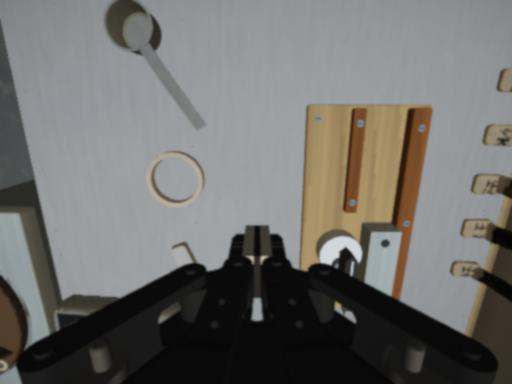

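Run:
```python
from h import *
s,d=pickle.load(open("n.pkl","rb"));f=d["top"];p=np.array([586.3,166,.0195])
z=lambda L:(np.array(L,float)+.5)/3-.5+[200,120]
print("dot,noseR,tail corners",w2g(p,atz(f,z([[181,143],[343,160],[162,117],[158,172]]),42)).round(1))
H=w2g(p,atz(f,z([[176,211],[276,216]]),74));v=H[0]-H[1];print(H.round(1),np.arctan2(v[1],v[0]))
```

```text
dot,noseR,tail corners [[  22.2  -18.9   42. ]
 [  20.5 -123.5   42. ]
 [  38.4   -5.2   42. ]
 [   1.7   -6.    42. ]]
[[-30.  -20.3  74. ]
 [-27.6 -81.5  74. ]] 1.6105243457505445
```

```bash
python3 -c "
from station import manip
print(manip.job_done())"
```

```text
the job is handed in; nothing more can be done
None
```

The bolt is set to a gap of about 41 mm, 5 mm wider than the 36 mm gauge bar. The bar has been slid along the fence through the gap and now rests with its nose on the end stop. I handed the job in at about 17 s, with the arm clear of everything.

- **Bolt:** I gripped the head and turned it from about 0.78 rad until it was parallel with the fence. The wrist picture just after put it within 0.005 rad of parallel. The last top picture, which is coarser, reads 1.61 rad, or a gap of about 41.5 mm. I take that difference as picture error.
- **Bar on the fence:** I pushed the bar sideways until it met the fence, which pushed back with about 15 N. I then slid it by its tail; where I read the force, at the end of each move, it was under 1 N until the bar met the end stop at about 13 N.
- **Last check:** With the arm backed off, the bar's tail is at y ≈ -5.5 mm in the gate's frame, where it should be -5. Its centre is at about -65.5 mm, where it should be -65, and it is clear of the roller.
- **Disagreement:** The cameras differed by 1–2 mm on where the gate is, within the stated calibration. No check failed.

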